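# Set and lock the gap of a bench sample mill

## Task

Set the grinding gap of the sample mill: turn the black dial on its slanted face clockwise until it reaches its stop, then turn it back (anticlockwise) exactly four clicks. Only then lock the setting by turning the steel T-handle screw beside it clockwise, about one full turn, until it comes up tight against its stop, and let go. Do not disturb the jar, beaker and pot standing around the mill.

Things in the scene. Friction and masses are not known exactly. Their poses are not given: they have to be found in the camera images.
- mill: Bench mill fixed to the bench, base plate 240 x 500 x 20 mm. Origin at bench level; -x is its front (roughly to the robot), +y its left seen from the robot. White head with a slanted face 160 x 170 mm: normal 28 degrees from vertical towards the front, centre = dial axis at (-20, 20, 115) mm, upper edge 153 mm high. Grey clamp block: x -75 to 75, y -230 to -110, top at 100 mm.
- hopper_top (a point): Centre of the rim of the steel hopper (90 mm wide, 218 mm above the bench), at (50, 165, 218) mm in the mill's frame. Below it a lying steel drum, 116 mm across, y = 110 to 232 mm, and in front of that a small fixed catch cup. An obstacle only.
- dial (a joint): Dial angle (rad). 0 = clockwise stop; grows anticlockwise, looking at the face, to a second stop at 3.14. Clicks into rest every 0.349 rad (20 deg) from the stop and settles at the nearest click when let go; takes up to 0.08 N m. Starts 2 to 8 clicks open. Ten black ticks on the aluminium ring mark the stop (long thick tick, on the mill's right, -y) and the nine clicks.
- dial_grip (a point): On the dial axis, mid finger bar, 33 mm out from the slanted face; turns with the dial. z = axis, out of the face. The bar runs along y: 70 mm long, 16 mm wide (along x), top 12 mm above this point. Its pointer end (white line on top, small nose on the disc) is towards -y, which points to the mill's right at joint 0. Under the bar a black disc 84 mm across, its top 20 mm below this point.
- t_screw (a joint): Angle (rad) of the T-handle screw: grows as it is turned clockwise seen from above (tightened). It starts at 0 to 0.5 (loose); the tight stop is at 6.28. It turns with steady friction (about 0.05 N m), stays where it is left, and does not rise or sink.
- t_hub (a point): Middle of the T-handle's crossbar, 150 mm above the bench on the vertical screw axis, at (-10, -170) mm in the mill's frame; turns with the screw. The crossbar lies along x: round steel, 14 mm thick, 120 mm between the centres of its 18 mm end balls; hub 26 mm across. Clamp block top 50 mm below its centre line (a collar 36 mm wide rises 12 mm from it).
- jar: Closed white jar with a red cap, 72 mm across, 130 mm high, standing at the right of the mill. Origin under its centre. To be left alone.
- beaker: Open glass beaker, 80 mm across, 100 mm high, standing at the left of the mill. Origin under its centre. To be left alone.
- pot: Closed black sample pot with a white lid, 56 mm across, 75 mm high, standing at the right of the mill, behind the jar. Origin under its centre. To be left alone.

How it is judged:
On the way, in this order (a step that is already met when the one before it is completed fails the run):
1. the dial is turned clockwise to its stop (value of joint dial below 0.1 rad), for 0.1 s.
2. the dial is turned back to the fourth click and rests there (value of joint dial between 1.276 and 1.516 rad and velocity of joint dial between -0.2 and 0.2 rad/s), for 0.3 s.
3. the T-handle screw is turned tight while the dial stays at the fourth click (value of joint dial between 1.276 and 1.516 rad and value of joint t_screw above 6.03 rad), for 0.1 s.
At the end, for the whole second after the job is handed in: The dial rests at the fourth click from its clockwise stop (1.396 rad, within 0.12 rad), the T-handle screw is tight (within 0.25 rad of its stop), and jar, beaker and pot stand upright within 30 mm of where they were (all of step 3 and distance of each of jar, beaker, pot from where it was at the start of the episode below 0.03 m and angle between each of jar, beaker, pot's own z axis and vertical below 0.2 rad); the robot touches nothing.
It fails at once if jar, beaker or pot is shifted by more than 30 mm or tipped (not (distance of each of jar, beaker, pot from where it was at the start of the episode below 0.03 m and angle between each of jar, beaker, pot's own z axis and vertical below 0.2 rad)).
It fails at once if the T-handle screw is tightened by more than half a turn while the dial is away from the fourth click (value of joint t_screw above 3.6 rad and not (value of joint dial between 1.276 and 1.516 rad)).
It also fails if it takes over 72 s, if anything falls off the work surface, if the arm or the gripper's body presses on something with over 40 N, if the wrist force passes 120 N, or if a joint passes its speed limit or range.

## Robot

A 6-joint arm with a two-finger parallel gripper is mounted at the origin on the work surface. World frame = base frame: x ahead of the robot, y to its left, z up, the work surface at z = 0. Lengths are in m, angles in rad, forces in N, time in s.
With the tool pointing down it reaches from about 0.325 to 0.925 m from the base axis. Payload 3.1 kg.
Tool frame: the origin (TCP) lies at the very end of the fingers, on their centre line; the grasp point (between the pads) lies r.pinch_z behind it (r.pinch_z is the distance from the TCP to the grasp point, in m); z points along the fingers, y is the direction in which the jaws open and shut (so a half turn about z gives the same grasp; the last joint's range is limited). The gripper opens to 85 mm and grips with 20 to 120 N. Pads are 22 mm wide; open, the fingers measure 114 mm over their backs; the gripper's body (76 mm by 85 mm) begins 54 mm behind the grasp point. The pads swing forward as they close: fully open they stand 13 mm farther back than shut.
Start: joints at [0.999, 0.217, 1.613, -0, 1.311, -0.112], TCP at [0.277, 0.56, 0.199] pointing down, gripper open.
Joint ranges: [-2.75, 2.75], [-0.78, 2.1], [0.31, 2.55], [-1.13, 4.27], [0.13, 2.63], [-2.58, 2.58]. Speed limits (rad/s): [2.79, 2.79, 3.14, 3.14, 3.14, 3.14].

## Interface

Orientations are given as a unit quaternion [x, y, z, w].
In Python, from cell import get_state, eyes, r gives the robot as it stands.
- The arm moves only by the tool move_arm, never from a script. Its argument "plan" is a list of rows, each a list of 2 entries, a list of its own where there are three numbers: the shift along the tool's x, y, z as a fraction of full scale, then the turn, a rotation vector about the tool's x, y, z as a fraction of full scale. A call has 1 to 20 rows; each row shifts and turns the commanded pose from where the row before left it, along the tool's axes as they then stand; what a row does not reach is not made up. Full scale, the value 1, is 0.6 m for a shift and 2 pi rad for a turn. A row lasts 1/8 s, in which the tool goes at most 62.5 mm and 10.7 degrees, less where a joint would pass 70% of its speed; a pose out of reach is approached as far as the arm can. A call with a number of a shift or a turn outside -1 to 1 is refused whole. A call with a gripper value outside its range is refused whole. "claw" is the opening, from -1 (shut) to 1 (fully open), set as the call begins (left out, the last holds). The fingers move at their own pace and stop on an object; "newtons" is the grip in N (left out, the last holds). Time passes only in rows, so rows that do not move let the fingers close. It gives the time, the measured TCP pose, the force and the opening at its end, in the units of the state.
- get_state(): the state, without advancing time (a new reading comes with each control period).
- eyes.capture(name): name is "scene" or "side" or "wrist"; returns a dict with "color" (420x560x3 uint8, blue, green, red), "z_map" (420x560 float32, m along the optical axis (not along the pixel's ray), 0 where there is no reading), "intrinsics" (3x3 intrinsics, pixels), "k1" (the pictures are not rectified: a ray, as slopes to the right and down, at radius r is drawn at 1 + k1 r^2 times it, then the intrinsics apply), "cam_to_world" (4x4, takes a point from camera to world coordinates). Camera axes: x right, y up, looking along -z (the intrinsics and any distortion apply to the point x, -y, -z); pixel columns grow to the right and rows downward; lengths in m; the calibration is good to about 2 mm. A picture is of the moment at which its call begins.
- r.job_done(): hands the job in, once; it reports no verdict.
The state is a dict: "t": time; "qpos": joint angles; "dq": joint speeds; "joint_torque": joint torques, N m; "tcp_pos": TCP position; "tcp_rot": TCP orientation; "wrist_force": force on the tool from outside, world axes, zero at the start; "moment": the same for the moment, N m; "opening": opening from 0.0 (shut) to 1.0 (fully open).
Only numpy, scipy, OpenCV 4.12 (cv2) and the standard library are available. Lean on these libraries where they do the work, as an engineer would, in place of code of your own. Each camera call takes 0.05 s, during which the arm holds its last target.

## Working session

There is one attempt and no reset: what is moved stays moved. The work goes in short steps, Python scripts to look and compute and a tool call to move; the robot and the scene stay as the last step left them, time stands still between calls to the robot, and variables do not carry over. Pictures are saved under pics/ and viewed, and the job is handed in when it is done.

Besides the shell and the picture viewer there is one more tool, called after ">>>" as name(argument=value, ...), one argument or row to a line, values as JSON. move_arm: Moves the arm, as the interface text tells. Shift numbers are shares of 0.6 m and turn numbers shares of 2 pi rad, none past 1 either way. Its arguments: {"type":"object","properties":{"plan":{"type":"array","items":{"type":"array"}},"claw":{"type":"number"},"newtons":{"type":"number"}},"required":["plan"]}

```bash
mkdir -p pics; ls; python3 - <<'E'
from cell import get_state, eyes, r
import cv2,numpy as np
print(get_state()); print(r.pinch_z)
for n in ("scene","side","wrist"):
    c=eyes.capture(n); cv2.imwrite(f"pics/{n}0.png",c["color"]); np.savez(f"pics/{n}0.npz",**c)
    print(n,c["intrinsics"].tolist(),c["k1"],c["cam_to_world"].round(4).tolist())
E
```

```text
pics
{'t': 0.0, 'qpos': array([ 9.98829391e-01,  2.17745541e-01,  1.61492938e+00,  1.45944267e-05,
        1.31129968e+00, -1.12203371e-01]), 'dq': array([-4.21306073e-04, -4.97726040e-04, -4.94340695e-04, -6.36401672e-04,
        1.07762720e-05,  1.33238223e-03]), 'joint_torque': array([ 1.33924226e-03, -3.96858144e+01, -3.03847539e+01, -1.36904323e-04,
        9.87676758e-03,  7.89685863e-07]), 'tcp_pos': array([0.2768287 , 0.55935731, 0.19787619]), 'tcp_rot': array([ 2.27864087e-01,  9.73692220e-01, -1.11959824e-03, -4.06156108e-04]), 'wrist_force': array([ 0.6448776 ,  0.18061333, -0.24216265]), 'moment': array([ 0.01284021, -0.01499146,  0.02468101]), 'opening': 0.9984266845098333}
0.0187
scene [[428.72628205355215, 0.0, 280.0635903377285], [0.0, 428.72628205355215, 214.2400302960316], [0.0, 0.0, 1.0]] -0.07514053714722045 [[-0.8962, -0.2919, 0.3341, 0.9071], [0.4434, -0.6191, 0.6482, 0.6991], [0.0176, 0.729, 0.6843, 0.876], [0.0, 0.0, 0.0, 1.0]]
side [[471.5556359700699, 0.0, 281.9572805843182], [0.0, 471.5556359700699, 211.29507506628877], [0.0, 0.0, 1.0]] -0.15492605022976882 [[0.9578, 0.1887, -0.2168, 0.2419], [-0.2873, 0.6081, -0.7401, -0.9448], [-0.0078, 0.7711, 0.6366, 1.01], [0.0, 0.0, 0.0, 1.0]]
wrist [[303.6702073559373, 0.0, 276.19273303790357], [0.0, 303.6702073559373, 207.21186598397537], [0.0, 0.0, 1.0]] -0.007368835908165962 [[0.4428, -0.8607, -0.2513, 0.2138], [0.8966, 0.4248, 0.1249, 0.5907], [-0.0008, -0.2806, 0.9598, 0.3735], [0.0, 0.0, 0.0, 1.0]]
```

View pics/scene0.png

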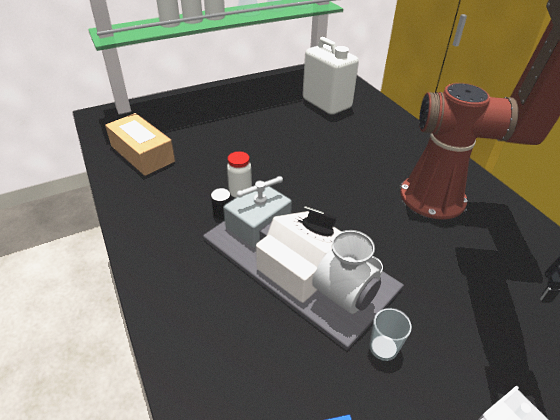

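View pics/side0.png

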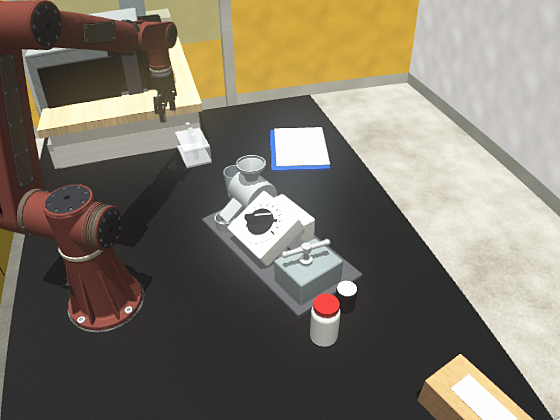

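View pics/wrist0.png

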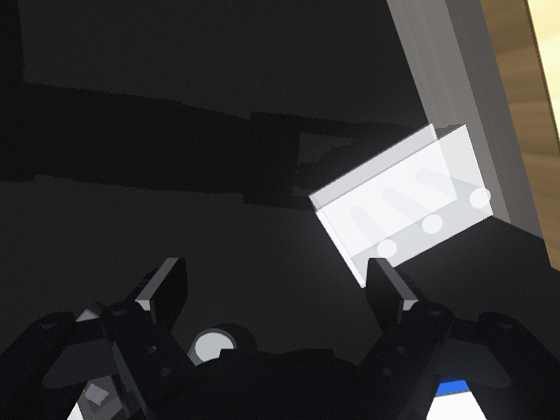

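Scene: mill at about (300,260), hub of T at (261,190), hopper rim (353,249). Side: hub (306,248), hopper rim (251,166), dial (262,220). I'll zoom in.

```bash
cat > h.py <<'E'
import numpy as np,cv2
def ray(c,u,v):
    K=c["intrinsics"];k1=float(c["k1"])
    p=np.array([(u-K[0,2])/K[0,0],(v-K[1,2])/K[1,1]]);d=p.copy()
    for _ in range(20): d=p/(1+k1*(d@d))
    T=c["cam_to_world"]; return T[:3,3],T[:3,:3]@np.array([d[0],-d[1],-1])
def onz(c,u,v,z):
    o,d=ray(c,u,v); return o+d*(z-o[2])/d[2]
def dep(c,u,v):
    o,d=ray(c,u,v); return o+d*c["z_map"][int(round(v)),int(round(u))]
def onplane(c,u,v,p,n):
    o,d=ray(c,u,v); return o+d*((p-o)@n)/(d@n)
def proj(c,P):
    T=c["cam_to_world"];K=c["intrinsics"];q=T[:3,:3].T@(np.asarray(P)-T[:3,3])
    d=np.array([q[0],-q[1]])/-q[2]; d=d*(1+float(c["k1"])*(d@d)); return K[:2,:2]@d+K[:2,2]
def two(c1,p1,c2,p2):
    A=np.zeros((3,3));b=np.zeros(3)
    for c,p in((c1,p1),(c2,p2)):
        o,d=ray(c,*p);d=d/np.linalg.norm(d);M=np.eye(3)-np.outer(d,d);A+=M;b+=M@o
    return np.linalg.solve(A,b)
E
python3 - <<'E'
import cv2
a=cv2.imread('pics/scene0.png')[140:360,195:415];cv2.imwrite('pics/sc_z.png',cv2.resize(a,(600,600),interpolation=cv2.INTER_CUBIC)[:600])
a=cv2.imread('pics/side0.png')[140:350,195:375];cv2.imwrite('pics/si_z.png',cv2.resize(a,None,fx=2.8,fy=2.8,interpolation=cv2.INTER_CUBIC))
E
```

```text
(no output)
```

View pics/sc_z.png

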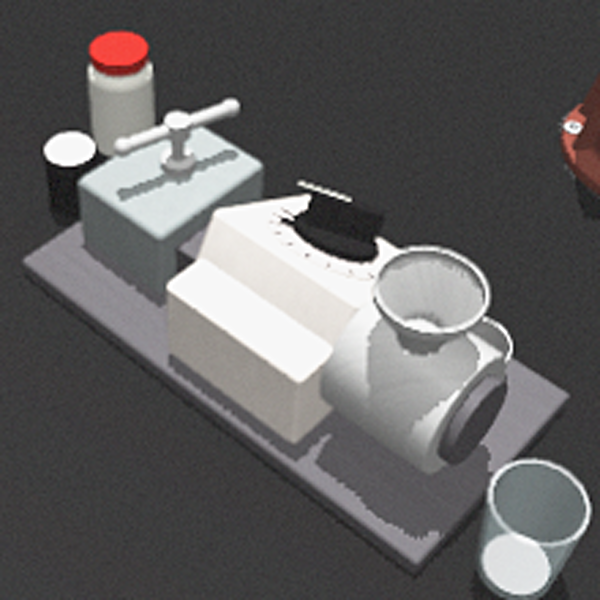

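View pics/si_z.png

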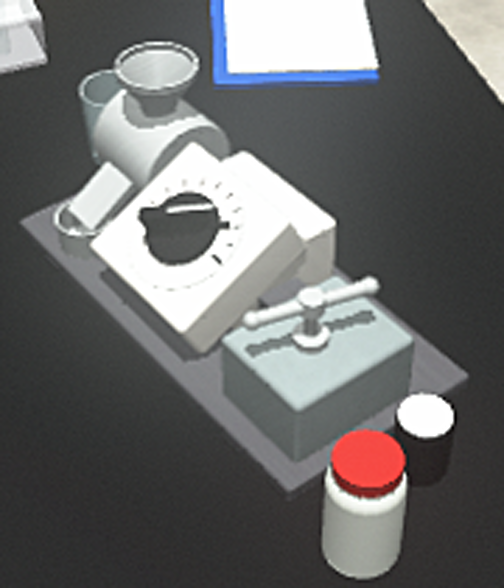

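```bash
python3 - <<'E'
from h import *
S=dict(np.load('pics/scene0.npz'));D=dict(np.load('pics/side0.npz'))
sc=lambda x,y:(195+x/2.727,140+y/2.727)
si=lambda x,y:(195+x/2.8,140+y/2.8)
f=lambda p:np.round(p,4)
cs={k:onz(S,*sc(*p),.02) for k,p in dict(R_back=(24,262),L_back=(414,563),L_front=(568,397)).items()}
cd={k:onz(D,*si(*p),.02) for k,p in dict(L_front=(22,221),R_back=(467,377),R_front=(290,487)).items()}
for k in cs:print('sc',k,f(cs[k]))
for k in cd:print('si',k,f(cd[k]))
hub=two(S,sc(179,122),D,si(313,301)); print('hub',f(hub))
b1=two(S,sc(123,145),D,si(250,320)); b2=two(S,sc(233,106),D,si(372,286));print('balls',f(b1),f(b2),np.linalg.norm(b1-b2))
# hopper rim
hs=onz(S,*sc(432,294),.218);hd=onz(D,*si(157,70),.218);print('hop',f(hs),f(hd),'dist',np.linalg.norm((hs-hub)[:2]),np.linalg.norm((hd-hub)[:2]))
# mill pose from hub+hopper
for h in(hs,hd):
    a=(h-hub)[:2];m=np.array([.06,.335]);yaw=np.arctan2(a[1],a[0])-np.arctan2(m[1],m[0]);R=np.array([[np.cos(yaw),-np.sin(yaw)],[np.sin(yaw),np.cos(yaw)]])
    print('yaw',yaw,'org',((hub+h)[:2]-R@(np.array([-.01,-.17])+np.array([.05,.165])))/1-(hub+h)[:2]/2+R@np.array([.04,-.005])/2)
print('edges yaw', [np.arctan2(*(cs['L_back']-cs['R_back'])[:2][::-1])-np.pi/2, np.arctan2(*(cs['L_front']-cs['L_back'])[:2][::-1])-np.pi, np.arctan2(*(cd['L_front']-cd['R_front'])[:2][::-1])-np.pi/2])
print('diag centre',f((cs['R_back']+cs['L_front'])/2),f((cd['R_back']+cd['L_front'])/2), np.linalg.norm(cs['R_back']-cs['L_front']),np.linalg.norm(cd['R_back']-cd['L_front']),np.hypot(.24,.5))
for n,p in dict(jar=(363,459),pot=(425,414)).items():
    print(n,f(onz(D,*si(*p),.13 if n=='jar' else .075)))
print('beaker',f(onz(S,*sc(539,502),.1)))
E
```

```text
sc R_back [ 0.7188 -0.1226  0.02  ]
sc L_back [0.5452 0.3355 0.02  ]
sc L_front [0.3251 0.2551 0.02  ]
si L_front [0.3219 0.2451 0.02  ]
si R_back [ 0.7149 -0.1328  0.02  ]
si R_front [ 0.4991 -0.2121  0.02  ]
hub [ 0.5516 -0.1102  0.1537]
balls [ 0.5489 -0.1129  0.1287] [ 0.5547 -0.1054  0.1768] 0.04896175892386273
hop [0.4928 0.2326 0.218 ] [0.4858 0.2128 0.218 ] dist 0.3478096240990002 0.3295558018388564
yaw 0.3469302587929728 org [0.50254208 0.05678532]
yaw 0.37819407354836865 org [0.49916906 0.04622791]
edges yaw [np.float64(0.3622662134782564), np.float64(-5.932588091288014), np.float64(0.3697978717673238)]
diag centre [0.522  0.0662 0.02  ] [0.5184 0.0561 0.02  ] 0.5455479494204653 0.5451711470688997 0.5546169849544819
jar [ 0.5391 -0.2835  0.13  ]
pot [ 0.6319 -0.2092  0.075 ]
beaker [0.4635 0.3682 0.1   ]
```

```bash
python3 - <<'E'
from h import *
S=dict(np.load('pics/scene0.npz'));D=dict(np.load('pics/side0.npz'))
sc=lambda x,y:(195+x/2.727,140+y/2.727)
si=lambda x,y:(195+x/2.8,140+y/2.8)
f=lambda p:np.round(p,4)
for n,p in dict(plate=(60,270),plate2=(400,545),block=(180,210),table=(100,500),clamp=(110,190)).items(): print(n,f(dep(S,*sc(*p))))
for n,p in dict(plate=(40,225),plate2=(300,475),table=(100,400),clamp=(300,390),cap=(363,459),lid=(425,414)).items(): print(n,f(dep(D,*si(*p))))
# clamp top corners
for p in [(80,187),(162,232),(263,166)]: print('clamp sc',f(onz(S,*sc(*p),.1)))
for p in [(224,340),(299,408),(412,340)]: print('clamp si',f(onz(D,*si(*p),.1)))
E
```

```text
plate [ 0.6903 -0.0943  0.0224]
plate2 [0.5469 0.3167 0.0207]
block [ 0.579  -0.0458  0.1021]
table [ 0.7484  0.1556 -0.0026]
clamp [ 0.6278 -0.1044  0.0986]
plate [0.3408 0.231  0.0207]
plate2 [ 0.5124 -0.202   0.0209]
table [ 0.353  -0.0405  0.0062]
clamp [ 0.5232 -0.1645  0.0971]
cap [ 0.5382 -0.2857  0.1329]
lid [ 0.631  -0.2109  0.0771]
clamp sc [ 0.6533 -0.1195  0.1   ]
clamp sc [ 0.606  -0.0276  0.1   ]
clamp sc [ 0.4763 -0.0706  0.1   ]
clamp si [ 0.4731 -0.0842  0.1   ]
clamp si [ 0.5144 -0.1877  0.1   ]
clamp si [ 0.6457 -0.1379  0.1   ]
```

```bash
cat >> h.py <<'E'
from scipy.spatial.transform import Rotation as Rot
O=np.array([.501,.055,0.]);YAW=.362
def Rm(): return Rot.from_euler('z',YAW).as_matrix()
def mw(p): return O+Rm()@np.asarray(p)
N_m=np.array([-np.sin(np.radians(28)),0,np.cos(np.radians(28))])
def dialR(th):
    # tool z=-n ; x = mill +y turned anticlockwise (about n) by th
    n=Rm()@N_m; y=Rm()@np.array([0,1.,0])
    x=Rot.from_rotvec(n*th).apply(y); z=-n
    return np.column_stack([x,np.cross(z,x),z])
def plan(Rc,pc,Rt,pt):
    """rotate first then shift; returns total rotvec frac (tool) and shift frac in the target tool frame, and in current frame"""
    rv=Rot.from_matrix(Rc.T@Rt).as_rotvec(); 
    print('turn tot frac',(rv/(2*np.pi)).round(4),'deg',np.degrees(np.linalg.norm(rv)).round(1),'rows>=',np.degrees(np.linalg.norm(rv))/10.7)
    print('shift after turn frac',(Rt.T@(pt-pc)/.6).round(4),'before turn',(Rc.T@(pt-pc)/.6).round(4),'mm',np.linalg.norm(pt-pc)*1e3)
def cur():
    from cell import get_state
    s=get_state(); return Rot.from_quat(s['tcp_rot']).as_matrix(),np.array(s['tcp_pos']),s
GRIP=lambda: mw(np.array([-.02,.02,.115])+.033*N_m)
E
python3 - <<'E'
from h import *
R,p,s=cur(); n=Rm()@N_m
print(GRIP(),n,R)
pt=GRIP()+.13*n; print(pt)
plan(R,p+np.array([0,0,.12]),dialR(np.radians(40)),pt)
E
```

```text
[0.46072479 0.06113428 0.14413727] [-0.4390453  -0.16626116  0.88294759] [[-8.96131566e-01  4.43787327e-01 -1.01239005e-03]
 [ 4.43788433e-01  8.96130208e-01 -1.57405608e-03]
 [ 2.08687164e-04 -1.85984833e-03 -9.99998249e-01]]
[0.4036489  0.03952033 0.25892046]
turn tot frac [-0.0586 -0.0515  0.008 ] deg 28.2 rows>= 2.6388328515328228
shift after turn frac [-0.5862 -0.6786  0.0358] before turn [-0.5738 -0.6827  0.0999] mm 538.450793385496
```

>>> move_arm(
  plan=[
    [[0,0,-0.067],[0,0,0]],
    [[0,0,-0.067],[0,0,0]],
    [[0,0,-0.067],[0,0,0]],
    [[0,0,0],[-0.0147,-0.0129,0.002]],
    [[0,0,0],[-0.0147,-0.0129,0.002]],
    [[0,0,0],[-0.0147,-0.0129,0.002]],
    [[0,0,0],[-0.0147,-0.0129,0.002]],
    [[-0.0586,-0.0679,0.0036],[0,0,0]],
    [[-0.0586,-0.0679,0.0036],[0,0,0]],
    [[-0.0586,-0.0679,0.0036],[0,0,0]],
    [[-0.0586,-0.0679,0.0036],[0,0,0]],
    [[-0.0586,-0.0679,0.0036],[0,0,0]],
    [[-0.0586,-0.0679,0.0036],[0,0,0]],
    [[-0.0586,-0.0679,0.0036],[0,0,0]],
    [[-0.0586,-0.0679,0.0036],[0,0,0]],
    [[-0.0586,-0.0679,0.0036],[0,0,0]],
    [[-0.0586,-0.0679,0.0036],[0,0,0]],
    [[0,0,0],[0,0,0]],
    [[0,0,0],[0,0,0]],
  ],
)

```text
t: 2.52
tcp_pos: [0.4071, 0.0412, 0.2586]
tcp_rot: [0.246, 0.939, 0.141, 0.196]
wrist_force: [-0.0, 0.1, -0.8]
opening: 1.0
```

```bash
python3 - <<'E'
from h import *
from cell import eyes
c=eyes.capture("wrist"); np.savez("pics/w1.npz",**c); cv2.imwrite("pics/w1.png",c["color"])
R,p,s=cur(); print(s['t'],p,s['qpos'].round(3))
plan(R,p,dialR(np.radians(40)),GRIP()+.13*(Rm()@N_m)); print(proj(c,GRIP()),proj(c,mw([-.01,-.17,.15])),proj(c,mw([-.02,.02,.115])))
E
```

```text
2.575 [0.4070142  0.04237486 0.25872298] [-0.328 -0.738  2.333  0.332  1.18  -1.46 ]
turn tot frac [ 0.0003 -0.0003  0.    ] deg 0.2 rows>= 0.015133236375216293
shift after turn frac [ 0.0019 -0.0062 -0.0035] before turn [ 0.002  -0.0061 -0.0036] mm 4.417302976460691
[272.924551   188.52604429] [187.52369918 320.07673931] [273.15248917 182.08091305]
```

View pics/w1.png

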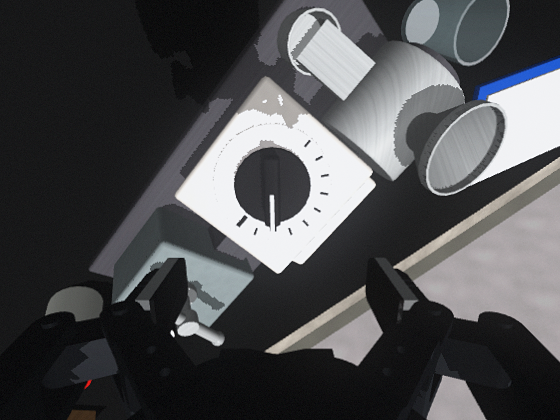

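```bash
python3 - <<'E'
from h import *
c=dict(np.load('pics/w1.npz')); im=c['color']; g=im.max(2)
m=((g<90)).astype(np.uint8); m[:130]=0;m[240:]=0;m[:,:215]=0;m[:,330:]=0
m=cv2.morphologyEx(m,cv2.MORPH_CLOSE,np.ones((5,5),np.uint8))
nl,l,st,ce=cv2.connectedComponentsWithStats(m); k=l[184,260]; m=(l==k).astype(np.uint8); print(st[k],ce[k])
m=cv2.morphologyEx(m,cv2.MORPH_OPEN,cv2.getStructuringElement(cv2.MORPH_ELLIPSE,(25,25)))
cn=max(cv2.findContours(m,0,1)[0],key=cv2.contourArea)
e=cv2.fitEllipse(cn); print('ellipse',e)
n=Rm()@N_m; F=mw([-.02,.02,.115])
ctr=onplane(c,*e[0],F+.013*n,n); print('disc centre world',ctr,'pred',F+.013*n,'mill frame diff',(Rm().T@(ctr-F-.013*n))*1e3)
P=[onplane(c,*q[0],F+.013*n,n) for q in cn]; rad=[np.linalg.norm(x-ctr) for x in P]; print('rad',np.mean(rad),np.min(rad),np.max(rad))
# face plane by depth
pts=[];
for u in range(190,360,4):
    for v in range(100,260,4):
        if g[v,u]>200:
            x=dep(c,u,v); q=Rm().T@(x-F)
            if abs(q@N_m)<.015 and np.hypot(*(q-(q@N_m)*N_m)[:2])<.08: pts.append(x)
pts=np.array(pts); cc=pts.mean(0); _,sv,V=np.linalg.svd(pts-cc); nn=V[2]*np.sign(V[2][2]); print(len(pts),'normal mill',Rm().T@nn,N_m,'offset mm',(cc-F)@n*1e3, 'rms',sv[2]/len(pts)**.5)
big=cv2.resize(im[120:260,190:370],None,fx=4,fy=4,interpolation=cv2.INTER_CUBIC);cv2.imwrite('pics/w1z.png',big)
E
```

```text
[ 234  147   76   84 4402] [271.50136302 184.41344843]
ellipse ((271.853271484375, 181.44970703125), (67.34756469726562, 77.13368225097656), 89.01127624511719)
disc centre world [0.46630473 0.06508819 0.12500502] pred [0.4695057  0.06445951 0.12647832] mill frame diff [-2.77086801  1.72154069 -1.47329666]
rad 0.03712846782840737 0.013963546722609205 0.045293523783222885
669 normal mill [-0.46989638 -0.00189746  0.88271954] [-0.46947156  0.          0.88294759] offset mm 2.027576704584414 rms 0.001435979172459189
```

View pics/w1z.png

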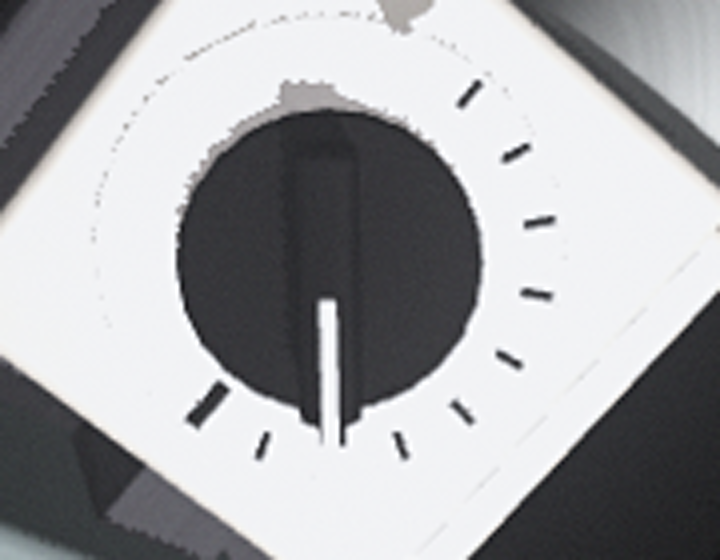

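```bash
python3 - <<'E'
from h import *
c=dict(np.load('pics/w1.npz')); n=Rm()@N_m; F=mw([-.02,.02,.115])
z=lambda x,y:(190+(x+.5)/4-.5,120+(y+.5)/4-.5)
E=[-1*Rm()[:,1],None]; ex=-Rm()[:,1]; ey=np.cross(n,ex)
T=[(208,403),(262,446),(400,446),(462,411),(509,360),(537,294),(540,222),(516,153),(470,93)]
for off in(0,.002):
    P=np.array([[(onplane(c,*z(*t),F+off*n,n)-F)@ex,(onplane(c,*z(*t),F+off*n,n)-F)@ey] for t in T])
    A=np.c_[2*P,np.ones(len(P))]; s=np.linalg.lstsq(A,(P**2).sum(1),rcond=None)[0]; ce=s[:2]; r=np.sqrt(s[2]+ce@ce)
    ang=np.degrees(np.arctan2(*(P-ce).T[::-1])); exp=np.array([0,20,60,80,100,120,140,160,180])
    print('centre mm in face (toward -y, upslope?)',ce*1e3,'r',r*1e3,'ang',ang.round(1),'mean off',(ang-exp).mean(), 'world',F+off*n+ce[0]*ex+ce[1]*ey)
# disc
for off in (.013,): 
    q=onplane(c,*z(329,258),F+off*n,n); l=onplane(c,*z(177,255),F+off*n,n); rr=onplane(c,*z(482,255),F+off*n,n); print('disc',((q-F)@ex*1e3,(q-F)@ey*1e3),'diam',np.linalg.norm(l-rr))
for t in [(296,260),(357,260),(326,300),(331,440)]:
    q=onplane(c,*z(*t),F+.045*n,n); print('bar top',((q-F)@ex*1e3,(q-F)@ey*1e3))
E
```

```text
centre mm in face (toward -y, upslope?) [2.01012688 2.39216103] r 58.28711802822083 ang [  -1.6   18.4   58.4   79.2   99.4  120.2  140.8  161.2 -178.3] mean off -40.26423402165442 world [0.47790043 0.06548906 0.11612305]
centre mm in face (toward -y, upslope?) [1.67695018 2.12942169] r 57.940425267543155 ang [  -1.6   18.4   58.4   79.2   99.4  120.2  140.8  161.2 -178.3] mean off -40.26423402165442 world [0.47668739 0.06538596 0.1177656 ]
disc (np.float64(0.5340168903726146), np.float64(-1.2382814713686767)) diam 0.08264564950882902
bar top (np.float64(0.6856483731234304), np.float64(-11.125898519545828))
bar top (np.float64(-8.866548716387156), np.float64(0.3203075021217709))
bar top (np.float64(3.738134135397661), np.float64(0.9171845879273658))
bar top (np.float64(31.238521661726598), np.float64(25.332426023653248))
```

Wrist view: disc centre at (272,184), the bar runs vertically, and the white pointer at (271,230) is on click 2 (stop tick at (241,221), nine ticks follow). Dial start is about 40°, the yaw agrees within 0.3° and the centre within 2 mm.

```bash
python3 - <<'E'
from h import *
R,p,s=cur(); n=Rm()@N_m; ex=-Rm()[:,1]
plan(R,p,dialR(np.radians(40)),GRIP()+.0015*ex-.013*n)
E
```

```text
turn tot frac [ 0.0003 -0.0003  0.    ] deg 0.2 rows>= 0.015133236375216293
shift after turn frac [ 0.     -0.0078  0.2348] before turn [-0.0005 -0.0082  0.2348] mm 140.95042490959585
```

>>> move_arm(
  plan=[
    [[0,-0.008,0],[0,0,0]],
    [[0,0,0.05],[0,0,0]],
    [[0,0,0.05],[0,0,0]],
    [[0,0,0.05],[0,0,0]],
    [[0,0,0.03],[0,0,0]],
    [[0,0,0.03],[0,0,0]],
    [[0,0,0.015],[0,0,0]],
    [[0,0,0.01],[0,0,0]],
    [[0,0,0],[0,0,0]],
  ],
)

```text
t: 3.7
tcp_pos: [0.4672, 0.0615, 0.1327]
tcp_rot: [0.245, 0.939, 0.141, 0.197]
wrist_force: [0.6, -0.2, -0.1]
opening: 1.001
```

```bash
python3 - <<'E'
from h import *
from cell import eyes
R,p,s=cur(); n=Rm()@N_m; ex=-Rm()[:,1]
plan(R,p,dialR(np.radians(40)),GRIP()+.0015*ex-.013*n);print(s['wrist_force'],s['qpos'])
c=eyes.capture("wrist"); cv2.imwrite("pics/w2.png",c["color"])
E
```

```text
turn tot frac [ 0.0002 -0.0002  0.    ] deg 0.1 rows>= 0.011649515371202034
shift after turn frac [ 0.0007  0.0003 -0.    ] before turn [0.0007 0.0003 0.    ] mm 0.4440156089104241
[ 0.5621819  -0.21941699 -0.07871232] [-0.20552105 -0.38576663  2.3809901   0.37711232  0.76212089 -1.49035124]
```

View pics/w2.png

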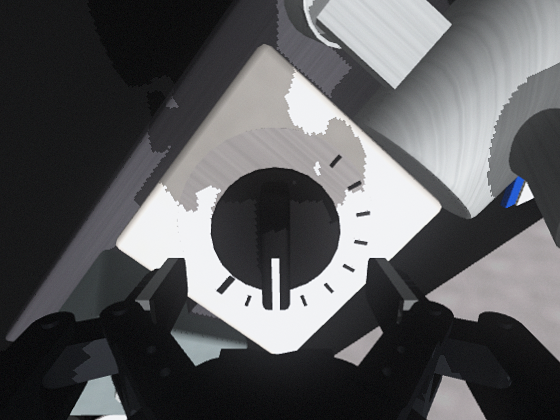

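The bar at column 276 lies midway between the pads (185, 369). Closing.

>>> move_arm(
  plan=[
    [[0,0,0],[0,0,0]],
    [[0,0,0],[0,0,0]],
    [[0,0,0],[0,0,0]],
    [[0,0,0],[0,0,0]],
    [[0,0,0],[0,0,0]],
    [[0,0,0],[0,0,0]],
  ],
  claw=-1,
  newtons=30,
)

```text
t: 4.5
tcp_pos: [0.4673, 0.061, 0.1327]
tcp_rot: [0.245, 0.939, 0.141, 0.197]
wrist_force: [0.0, 0.6, 0.5]
opening: -0.005
```

```bash
python3 - <<'E'
from h import *
from cell import eyes
R,p,s=cur();print(s['opening'],s['wrist_force'])
for n in("wrist","side","scene"):
    c=eyes.capture(n); cv2.imwrite(f"pics/{n}3.png",c["color"]); np.savez(f"pics/{n}3.npz",**c)
    print(n,proj(c,p),proj(c,GRIP()))
    if n!='wrist':
        u,v=map(int,proj(c,p)); cv2.imwrite(f"pics/{n}3z.png",cv2.resize(c['color'][v-70:v+60,u-75:u+75],None,fx=4,fy=4,interpolation=cv2.INTER_CUBIC))
E
```

```text
-0.004731576845210048 [0.00464006 0.57918663 0.53265899]
wrist [275.67598174 236.72866731] [278.50431518 242.09917717]
side [258.85273863 219.14061542] [256.45933644 216.48297971]
scene [319.39123761 221.62302411] [322.07443942 217.56287852]
```

View pics/wrist3.png

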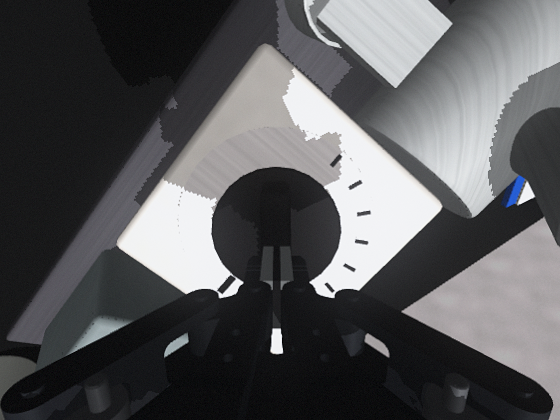

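View pics/side3z.png

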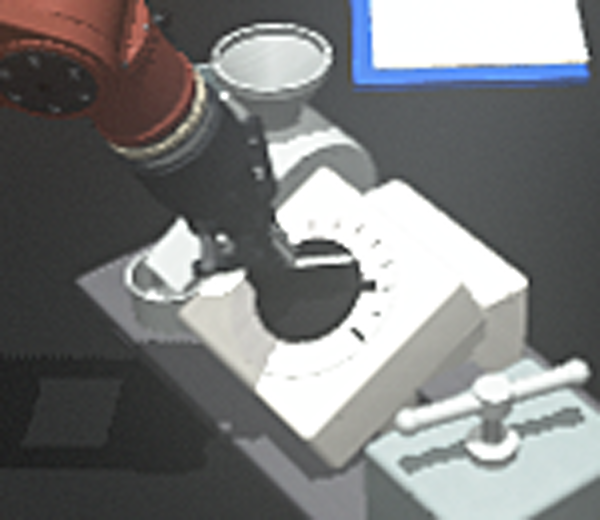

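View pics/scene3z.png

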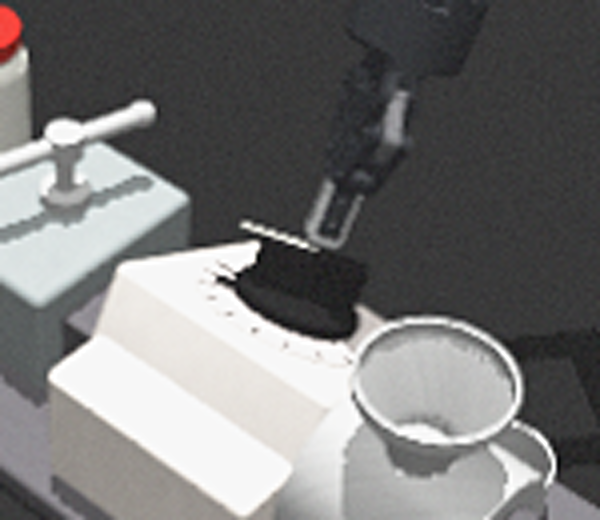

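```bash
python3 - <<'E'
from h import *
R,p,s=cur(); n=Rm()@N_m
c=dict(np.load('pics/wrist3.npz'))
F=mw([-.02,.02,.115])
for (u,v) in [(276,345),(276,280),(270,256),(284,256),(276,215),(265,200),(240,200),(235,230),(320,230),(330,270),(230,320)]:
    q=dep(c,u,v); print((u,v),c['color'][v,u],'tool frame mm',(R.T@(q-p)*1e3).round(1),'height over face',((q-F)@n*1e3).round(1))
S=dict(np.load('pics/scene3.npz'));D=dict(np.load('pics/side3.npz'))
us,vs=map(int,proj(S,p));ud,vd=map(int,proj(D,p))
ts=(us-75+325/4,vs-70+243/4); td=(ud-75+287/4,vd-70+265/4)
q=two(S,ts,D,td); print('tip tri',q,p, 'tool mm',R.T@(q-p)*1e3, ts,td)
a=(us-75+243/4,vs-70+223/4);b=(us-75+318/4,vs-70+248/4)
a2=(ud-75+352/4,vd-70+260/4);
q=two(S,a,D,a2); print('pointer end tri',q,'mill',Rm().T@(q-O)*1e3,'h',(q-F)@n*1e3)
print('depth of line scene',[((dep(S,*x)-F)@n*1e3).round(1) for x in (a,b)],((dep(D,*a2)-F)@n*1e3).round(1))
E
```

```text
(276, 345) [244 241 240] tool frame mm [-97.3   0.2  19.3] height over face 0.7
(276, 280) [24 22 24] tool frame mm [ 10.1   0.1 -70.2] height over face 90.2
(270, 256) [62 59 57] tool frame mm [  9.4  -2.7 -47.3] height over face 67.4
(284, 256) [59 58 57] tool frame mm [ 10.    3.8 -48.5] height over face 68.6
(276, 215) [20 20 20] tool frame mm [ 22.5   0.1 -26.3] height over face 46.3
(265, 200) [24 21 22] tool frame mm [ 30.3  -5.5 -25.6] height over face 45.6
(240, 200) [33 30 30] tool frame mm [ 21.7 -22.1   6.6] height over face 13.4
(235, 230) [47 43 44] tool frame mm [  2.2 -25.9   6. ] height over face 14.0
(320, 230) [52 51 52] tool frame mm [ 2.4 28.1  5.3] height over face 14.7
(330, 270) [244 241 241] tool frame mm [-31.4  37.9  15.9] height over face 4.1
(230, 320) [21 19 18] tool frame mm [  15.9  -12.9 -102.4] height over face 122.4
tip tri [0.45249782 0.05600929 0.15563873] [0.46727198 0.06101201 0.13266522] tool mm [  2.36550841  -1.89466764 -27.60253509] (325.25, 211.75) (254.75, 215.25)
pointer end tri [0.49542086 0.03099995 0.16893205] mill [-13.71706341 -20.46878561 168.9320454 ] h 44.66950960468997
depth of line scene [np.float64(45.8), np.float64(43.8)] 18.6
```

```bash
python3 - <<'E'
from h import *
R,p,s=cur()
c=dict(np.load('pics/wrist3.npz')); w=dict(np.load('pics/w1.npz'))
print('cam in tool',R.T@(c['cam_to_world'][:3,3]-p))
for z in (0,-.013,-.027,-.04): print(z,proj(c,p+R@np.array([.011,0,z])),proj(c,p+R@np.array([0,0,z])))
for v in range(240,262,2): print(v,[(R.T@(dep(c,u,v)-p)*1e3).round(0).tolist() for u in(270,284)])
# first image open pads
o=dict(np.load('pics/wrist0.npz')); R0=Rot.from_quat([ 2.27864087e-01,  9.73692220e-01, -1.11959824e-03, -4.06156108e-04]).as_matrix();p0=np.array([0.2768287 , 0.55935731, 0.19787619])
for uv in [(180,265),(176,280),(160,285),(145,305),(372,265),(380,290)]: print(uv,(R0.T@(dep(o,*uv)-p0)*1e3).round(0))
E
```

```text
cam in tool [ 7.02391161e-02 -3.64337129e-05 -1.75271954e-01]
0 [275.73744923 219.85258926] [275.73746632 236.7033869 ]
-0.013 [275.74221462 227.19147004] [275.74215897 245.10987422]
-0.027 [275.74818854 236.38285072] [275.7480274  255.60925733]
-0.04 [275.75472361 246.42659243] [275.75442884 267.04532784]
240 [[8.0, -3.0, -25.0], [9.0, 4.0, -26.0]]
242 [[7.0, -3.0, -26.0], [7.0, 4.0, -26.0]]
244 [[6.0, -3.0, -26.0], [6.0, 4.0, -26.0]]
246 [[10.0, -3.0, -36.0], [9.0, 4.0, -36.0]]
248 [[10.0, -3.0, -40.0], [9.0, 4.0, -38.0]]
250 [[10.0, -3.0, -41.0], [10.0, 4.0, -42.0]]
252 [[11.0, -3.0, -45.0], [10.0, 4.0, -43.0]]
254 [[10.0, -3.0, -47.0], [10.0, 4.0, -46.0]]
256 [[9.0, -3.0, -47.0], [10.0, 4.0, -49.0]]
258 [[9.0, -3.0, -49.0], [10.0, 4.0, -50.0]]
260 [[10.0, -3.0, -53.0], [10.0, 4.0, -53.0]]
(180, 265) [  8. -43. -53.]
(176, 280) [  4. -43. -60.]
(160, 285) [ 10. -44. -73.]
(145, 305) [  8. -46. -84.]
(372, 265) [  7.  43. -52.]
(380, 290) [  3.  43. -65.]
```

The fingers shut above the bar. By wrist depth, the real fingertips sit about 30–37 mm behind the reported TCP, roughly 10 mm above the bar top. I'll reopen, advance 28 mm and close again.

>>> move_arm(
  plan=[
    [[0,0,0],[0,0,0]],
    [[0,0,0],[0,0,0]],
    [[0,0,0],[0,0,0]],
    [[0,0,0],[0,0,0]],
    [[0,0,0],[0,0,0]],
    [[0,0,0.012],[0,0,0]],
    [[0,0,0.012],[0,0,0]],
    [[0,0,0.012],[0,0,0]],
    [[0,0,0.011],[0,0,0]],
    [[0,0,0],[0,0,0]],
  ],
  claw=1,
)

```text
t: 5.9
tcp_pos: [0.4792, 0.066, 0.1068]
tcp_rot: [0.245, 0.939, 0.141, 0.196]
wrist_force: [-1.0, 0.5, -0.1]
opening: 0.997
```

>>> move_arm(
  plan=[
    [[0,0,0],[0,0,0]],
    [[0,0,0],[0,0,0]],
    [[0,0,0],[0,0,0]],
    [[0,0,0],[0,0,0]],
    [[0,0,0],[0,0,0]],
    [[0,0,0],[0,0,0]],
  ],
  claw=-1,
  newtons=30,
)

```text
t: 6.65
tcp_pos: [0.4796, 0.0654, 0.108]
tcp_rot: [0.245, 0.939, 0.14, 0.197]
wrist_force: [-6.0, -3.2, 4.9]
opening: 0.182
```

```bash
python3 - <<'E'
from h import *
from cell import eyes
R,p,s=cur();print(s['opening'],s['wrist_force'],s['moment'],s['qpos'].round(3))
c=eyes.capture("wrist"); cv2.imwrite("pics/w4.png",c["color"])
for v in range(236,262,3): print(v,[(R.T@(dep(c,u,v)-p)*1e3).round(0).tolist() for u in(262,276,290)])
E
```

```text
0.18198817552996208 [-5.97047059 -3.15183609  4.92065923] [-0.30726446  0.59478965 -0.08614929] [-0.185 -0.299  2.375  0.4    0.68  -1.509]
236 [[21.0, -6.0, -53.0], [22.0, 0.0, -55.0], [21.0, 6.0, -52.0]]
239 [[21.0, -6.0, -54.0], [21.0, 0.0, -54.0], [20.0, 6.0, -53.0]]
242 [[19.0, -6.0, -54.0], [19.0, 0.0, -54.0], [19.0, 6.0, -54.0]]
245 [[18.0, -6.0, -54.0], [18.0, 0.0, -53.0], [17.0, 6.0, -53.0]]
248 [[16.0, -6.0, -53.0], [16.0, 0.0, -53.0], [17.0, 6.0, -54.0]]
251 [[15.0, -6.0, -53.0], [15.0, 0.0, -54.0], [15.0, 6.0, -53.0]]
254 [[13.0, -6.0, -52.0], [13.0, 0.0, -53.0], [13.0, 6.0, -54.0]]
257 [[12.0, -6.0, -53.0], [12.0, 0.0, -53.0], [12.0, 6.0, -53.0]]
260 [[11.0, -6.0, -54.0], [10.0, 0.0, -53.0], [10.0, 6.0, -53.0]]
```

View pics/w4.png

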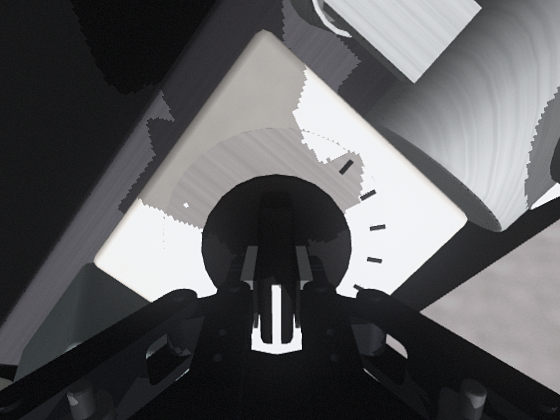

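Gripped: the opening of 0.18 is about 15.5 mm, matching the bar. Now turning clockwise 42° to the stop.

>>> move_arm(
  plan=[
    [[0,0,-0.002],[0,0,0]],
    [[0,0,0],[0,0,0.0195]],
    [[0,0,0],[0,0,0.0195]],
    [[0,0,0],[0,0,0.0195]],
    [[0,0,0],[0,0,0.0195]],
    [[0,0,0],[0,0,0.0195]],
    [[0,0,0],[0,0,0.0195]],
    [[0,0,0],[0,0,0]],
    [[0,0,0],[0,0,0]],
  ],
)

```text
t: 7.82
tcp_pos: [0.4791, 0.0649, 0.1079]
tcp_rot: [0.565, 0.789, 0.201, 0.134]
wrist_force: [7.0, -0.5, -8.5]
opening: 0.177
```

```bash
python3 - <<'E'
from h import *
from cell import eyes
R,p,s=cur();n=Rm()@N_m
print(s['opening'],s['wrist_force'],'tool moment',R.T@s['moment'],s['qpos'].round(3))
print('tool turn from th=0, deg',np.degrees(Rot.from_matrix(dialR(0).T@R).as_rotvec()))
c=eyes.capture("wrist"); cv2.imwrite("pics/w5.png",c["color"])
E
```

```text
0.17727328219691127 [ 7.03091999 -0.5427472  -8.49301749] tool moment [-0.06142299 -0.43480169 -0.90445428] [-0.185 -0.3    2.376  0.398  0.679 -0.776]
tool turn from th=0, deg [ 0.01926363 -0.03614429  1.9151373 ]
```

View pics/w5.png

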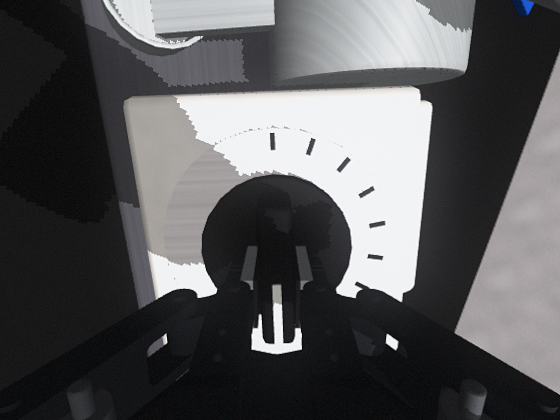

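At the stop: a moment of −0.9 N m, far above the dial's 0.08, with tick 9 at (272,142) directly opposite the pointer. Turning back 82°.

>>> move_arm(
  plan=[
    [[0,0,0],[0,0,-0.0207]],
    [[0,0,0],[0,0,-0.0207]],
    [[0,0,0],[0,0,-0.0207]],
    [[0,0,0],[0,0,-0.0207]],
    [[0,0,0],[0,0,-0.0207]],
    [[0,0,0],[0,0,-0.0207]],
    [[0,0,0],[0,0,-0.0207]],
    [[0,0,0],[0,0,-0.0207]],
    [[0,0,0],[0,0,-0.0207]],
    [[0,0,0],[0,0,-0.0207]],
    [[0,0,0],[0,0,-0.0207]],
    [[0,0,0],[0,0,0]],
    [[0,0,0],[0,0,0]],
  ],
)

```text
t: 9.5
tcp_pos: [0.4796, 0.066, 0.1083]
tcp_rot: [-0.088, 0.966, 0.066, 0.234]
wrist_force: [10.2, 3.7, -10.3]
opening: 0.179
```

```bash
python3 - <<'E'
from h import *
from cell import eyes
R,p,s=cur();n=Rm()@N_m
print(s['opening'],s['wrist_force'],'tool moment',R.T@s['moment'],s['qpos'].round(3))
print('tool turn from th=0, deg',np.degrees(Rot.from_matrix(dialR(0).T@R).as_rotvec()))
c=eyes.capture("wrist"); cv2.imwrite("pics/w6.png",c["color"])
E
```

```text
0.17892799249091573 [ 10.15373953   3.70372848 -10.28363367] tool moment [-0.03183737 -0.52529379 -0.01840224] [-0.185 -0.3    2.376  0.403  0.679 -2.204]
tool turn from th=0, deg [-1.55339468e-01 -1.37092756e-03 -7.96927616e+01]
```

View pics/w6.png

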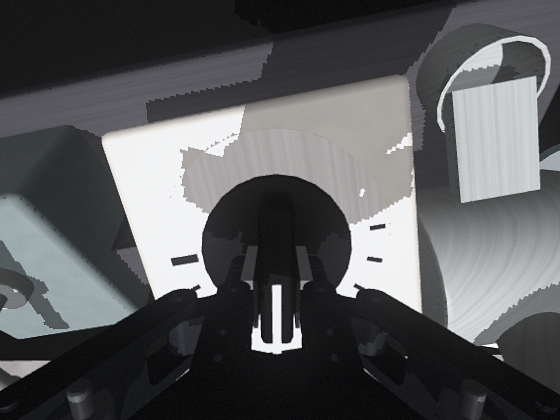

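>>> move_arm(
  plan=[
    [[0,0,0],[0,0,0]],
    [[0,0,0],[0,0,0]],
    [[0,0,0],[0,0,0]],
    [[0,0,0],[0,0,0]],
    [[0,0,0],[0,0,0]],
    [[0,0,-0.04],[0,0,0]],
    [[0,0,-0.06],[0,0,0]],
    [[0,0,-0.06],[0,0,0]],
    [[0,0,-0.06],[0,0,0]],
    [[0,0,0],[0,0,0]],
  ],
  claw=1,
)

```text
t: 10.8
tcp_pos: [0.4229, 0.0424, 0.2293]
tcp_rot: [-0.089, 0.965, 0.064, 0.237]
wrist_force: [0.2, 0.6, -0.3]
opening: 0.996
```

```bash
python3 - <<'E'
from h import *
from cell import eyes
R,p,s=cur(); print(p,s['qpos'].round(3))
c=eyes.capture("wrist"); cv2.imwrite("pics/w7.png",c["color"]);np.savez("pics/w7.npz",**c)
print(proj(c,mw([-.01,-.17,.15])))
E
```

```text
[0.42294919 0.0423795  0.22925522] [-0.307 -0.672  2.357  0.338  1.078 -2.166]
[ 96.71392009 248.63663566]
```

View pics/w7.png

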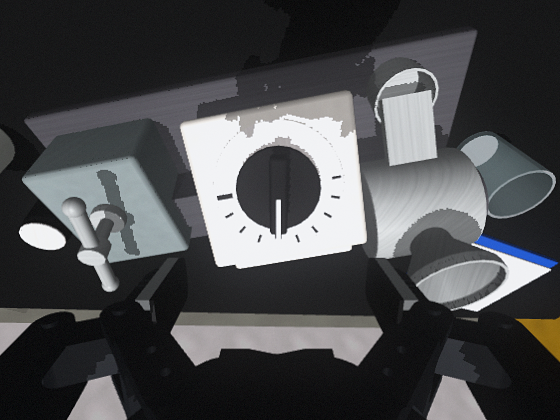

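Dial confirmed at click 4: the stop tick is at (224,197), ticks 1–3 at (229,214), (241,228), (258,237), and the pointer at (278,238). The T-handle balls are at (75,208) and (109,284).

```bash
python3 - <<'E'
from h import *
c=dict(np.load('pics/w7.npz'))
cv2.imwrite('pics/w7z.png',cv2.resize(c['color'][180:310,20:170],None,fx=4,fy=4,interpolation=cv2.INTER_CUBIC))
b=[onz(c,u,v,.15) for u,v in((75,208),(109,284))]
print(b,np.linalg.norm(b[0]-b[1]),'mid',(b[0]+b[1])/2,'pred',mw([-.01,-.17,.15]))
d=Rm().T@(b[0]-b[1]); print('dir front ball from back ball, mill',np.degrees(np.arctan2(d[1],d[0])))
for uv in((75,208),(109,284),(92,256)): print(dep(c,*uv))
E
```

```text
[array([ 0.49578309, -0.11477111,  0.15      ]), array([ 0.61684963, -0.10632593,  0.15      ])] 0.12136074149876393 mid [ 0.55631636 -0.11054852  0.15      ] pred [ 0.5518528  -0.10752382  0.15      ]
dir front ball from back ball, mill 163.24921648707112
[ 0.48970252 -0.1114066   0.15573908]
[ 0.60457405 -0.10231134  0.15737844]
[ 0.54962544 -0.1079789   0.1607166 ]
```

View pics/w7z.png

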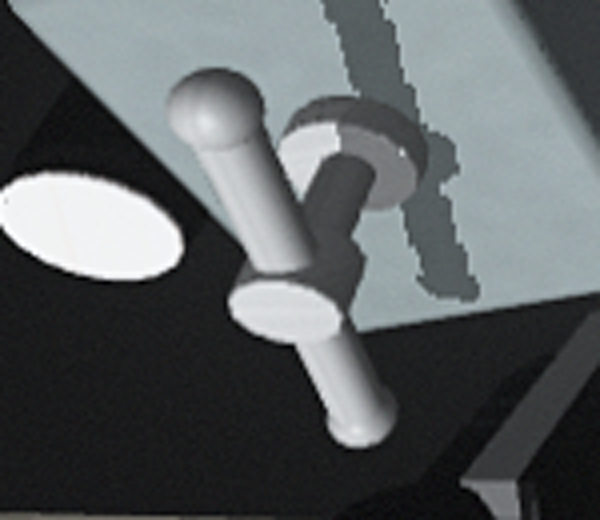

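```bash
python3 - <<'E'
from h import *
R,p,s=cur()
Rt=np.diag([-1.,1,-1]); plan(R,p,Rt,np.array([.522,-.141,.25]))
E
```

```text
turn tot frac [0.0207 0.0756 0.0287] deg 30.1 rows>= 2.8095582899671427
shift after turn frac [-0.1666 -0.3064 -0.0386] before turn [-0.12   -0.3296 -0.0113] mm 210.55207384787454
```

>>> move_arm(
  plan=[
    [[0,0,-0.02],[0.0052,0.0189,0.0072]],
    [[0,0,0],[0.0052,0.0189,0.0072]],
    [[0,0,0],[0.0052,0.0189,0.0072]],
    [[0,0,0],[0.0052,0.0189,0.0072]],
    [[0,0,-0.03],[0,0,0]],
    [[-0.0333,-0.0613,0],[0,0,0]],
    [[-0.0333,-0.0613,0],[0,0,0]],
    [[-0.0333,-0.0613,0],[0,0,0]],
    [[-0.0333,-0.0613,0],[0,0,0]],
    [[-0.0333,-0.0613,0],[0,0,0]],
    [[0,0,0],[0,0,0]],
    [[0,0,0],[0,0,0]],
  ],
  claw=-1,
)

```text
t: 12.35
tcp_pos: [0.5151, -0.142, 0.2532]
tcp_rot: [-0.0, 1.0, 0.001, -0.002]
wrist_force: [-0.3, -0.2, -0.3]
opening: -0.0
```

```bash
python3 - <<'E'
from h import *
from cell import eyes
R,p,s=cur(); print(p,s['qpos'].round(3),s['opening'])
Rt=np.diag([-1.,1,-1]); plan(R,p,Rt,np.array([.522,-.141,.25]))
for n in("wrist","side","scene"):
    c=eyes.capture(n); cv2.imwrite(f"pics/{n}8.png",c["color"]); np.savez(f"pics/{n}8.npz",**c)
    print(n,proj(c,p),proj(c,[.554,-.109,.15]))
    if n!='wrist':
        u,v=map(int,proj(c,p)); cv2.imwrite(f"pics/{n}8z.png",cv2.resize(c['color'][v-70:v+60,u-75:u+75],None,fx=4,fy=4,interpolation=cv2.INTER_CUBIC)); print('crop',u-75,v-70)
    else:
        for v in range(230,262,3): print(v,[(R.T@(dep(c,u,v)-p)*1e3).round(0).tolist() for u in(262,270,284,290)])
E
```

```text
[ 0.51511685 -0.14197927  0.2532325 ] [-0.401 -0.015  1.764  0.     1.398 -1.972] -0.0002858020772877013
turn tot frac [ 0.0003 -0.0006  0.    ] deg 0.3 rows>= 0.02397856254195395
shift after turn frac [-0.0115  0.0016  0.0054] before turn [-0.0115  0.0016  0.0053] mm 7.667188144972651
wrist [276.7830868  236.93710736] [309.71695833 234.82254367]
230 [[-53.0, -16.0, 153.0], [-53.0, -7.0, 153.0], [-53.0, 9.0, 152.0], [-53.0, 16.0, 153.0]]
233 [[-57.0, -16.0, 152.0], [-56.0, -7.0, 152.0], [-56.0, 9.0, 152.0], [-56.0, 16.0, 152.0]]
236 [[-60.0, -17.0, 153.0], [-60.0, -7.0, 152.0], [-60.0, 9.0, 152.0], [-60.0, 16.0, 152.0]]
239 [[-64.0, -17.0, 152.0], [-63.0, -7.0, 151.0], [-63.0, 9.0, 151.0], [-64.0, 16.0, 152.0]]
242 [[-68.0, -17.0, 153.0], [-67.0, -7.0, 151.0], [-67.0, 9.0, 151.0], [-67.0, 16.0, 150.0]]
245 [[-72.0, -17.0, 153.0], [-72.0, -7.0, 152.0], [-71.0, 9.0, 152.0], [-71.0, 16.0, 152.0]]
248 [[-78.0, -17.0, 158.0], [10.0, -3.0, -40.0], [10.0, 3.0, -39.0], [10.0, 6.0, -39.0]]
251 [[-115.0, -21.0, 231.0], [10.0, -3.0, -43.0], [10.0, 3.0, -42.0], [10.0, 6.0, -43.0]]
254 [[-121.0, -21.0, 233.0], [10.0, -3.0, -47.0], [10.0, 3.0, -46.0], [10.0, 6.0, -45.0]]
257 [[10.0, -7.0, -48.0], [11.0, -3.0, -51.0], [10.0, 3.0, -48.0], [10.0, 6.0, -49.0]]
260 [[10.0, -7.0, -53.0], [10.0, -3.0, -51.0], [10.0, 3.0, -53.0], [10.0, 6.0, -52.0]]
side [297.3005407  229.52440995] [306.96605671 247.98192329]
crop 222 159
scene [267.41428023 143.92830185] [259.50047221 186.34087924]
crop 192 73
```

View pics/wrist8.png

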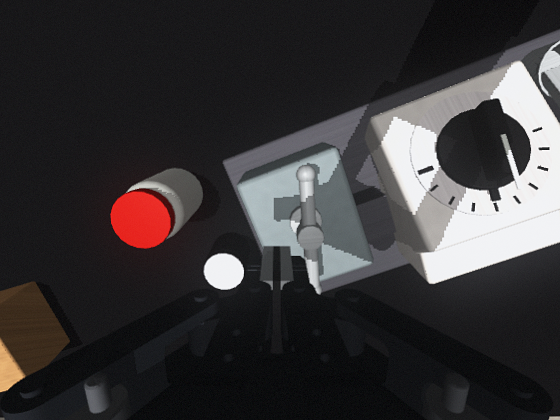

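View pics/side8z.png

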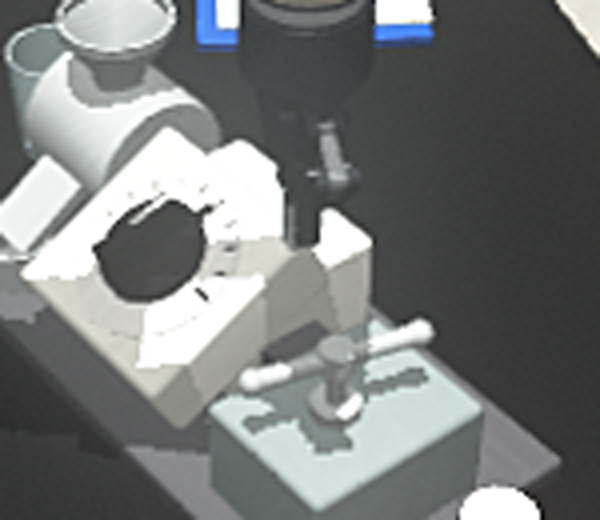

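View pics/scene8z.png

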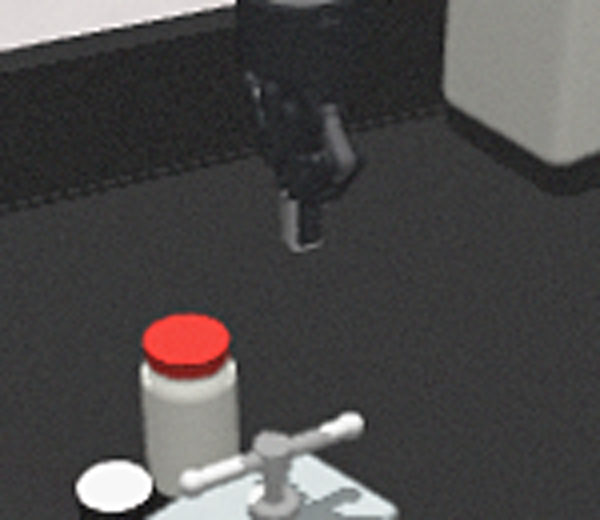

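>>> move_arm(
  plan=[
    [[-0.008,0.0067,0.05],[0,0,0]],
    [[0,0,0.06],[0,0,0]],
    [[0,0,0.06],[0,0,0]],
    [[0,0,0.04],[0,0,0]],
    [[0,0,0.03],[0,0,0]],
    [[0,0,0.015],[0,0,0]],
    [[0,0,0.009],[0,0,0]],
    [[0,0,0],[0,0,0]],
  ],
)

```text
t: 13.5
tcp_pos: [0.5206, -0.1385, 0.0954]
tcp_rot: [-0.0, 1.0, 0.0, -0.001]
wrist_force: [-0.5, -0.5, 0.2]
opening: 0.0
```

```bash
python3 - <<'E'
from h import *
from cell import eyes
R,p,s=cur(); print(p,s['wrist_force'])
for n in("side","wrist"):
    c=eyes.capture(n); cv2.imwrite(f"pics/{n}9.png",c["color"]); np.savez(f"pics/{n}9.npz",**c)
    if n!='wrist':
        u,v=map(int,proj(c,p)); cv2.imwrite(f"pics/{n}9z.png",cv2.resize(c['color'][v-70:v+60,u-75:u+75],None,fx=4,fy=4,interpolation=cv2.INTER_CUBIC)); print('crop',u-75,v-70)
E
```

```text
[ 0.52056897 -0.1384683   0.09543567] [-0.52004149 -0.54763242  0.20213252]
crop 223 202
```

View pics/wrist9.png

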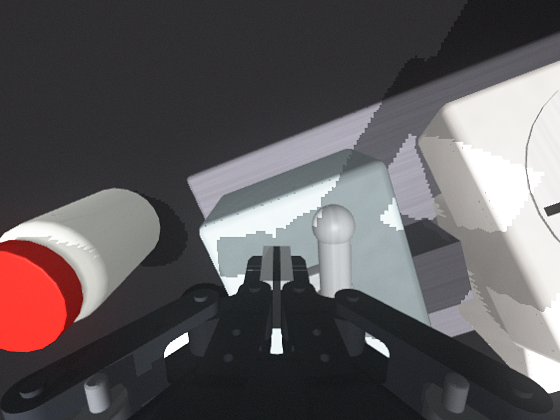

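View pics/side9z.png

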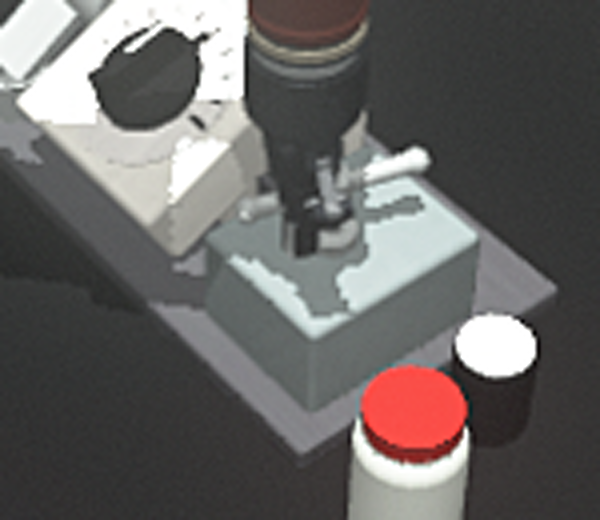

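```bash
python3 - <<'E'
from h import *
R,p,s=cur(); c=dict(np.load('pics/wrist9.npz'))
b=dep(c,334,222); print('ball',b, (R.T@(b-p)*1e3).round(0))
H,W=c['z_map'].shape
P=np.array([R.T@(dep(c,u,v)-p)*1e3 for v in range(225,420,3) for u in range(0,560,3) if c['z_map'][v,u]>0])
P=P[(P[:,2]<-25)&(P[:,0]>-60)&(P[:,0]<60)]
for a in range(-70,75,10):
    q=P[(P[:,1]>=a-5)&(P[:,1]<a+5)]
    if len(q): i=q[:,2].argmax(); print('y',a,'lowest',q[i].round(0), len(q))
E
```

```text
ball [ 0.48898805 -0.11663429  0.15966279] [ 32.  22. -64.]
y -60 lowest [  11.  -57. -112.] 133
y -50 lowest [  12.  -45. -100.] 438
y -40 lowest [ -9. -35. -85.] 631
y -30 lowest [ 11. -30. -79.] 390
y -20 lowest [  6. -18. -75.] 357
y -10 lowest [ 10.  -6. -37.] 692
y 0 lowest [ 10.  -2. -36.] 641
y 10 lowest [ 10.   6. -36.] 687
y 20 lowest [ 18.  18. -55.] 496
y 30 lowest [ 12.  32. -57.] 518
y 40 lowest [ -8.  36. -87.] 614
y 50 lowest [ 11.  45. -99.] 433
y 60 lowest [  11.   55. -111.] 105
```

```bash
cat > crank.py <<'E'
from h import *
import sys
H=np.array([.554,-.109])
R,p,s=cur(); q=p[:2]-H; a0=np.degrees(np.arctan2(q[1],q[0]))
step,n=float(sys.argv[1]),int(sys.argv[2]); r=float(sys.argv[3])
print('az',a0%360,'r',np.hypot(*q),'F',s['wrist_force'].round(1),'t',s['t'])
pts=[q]+[r*np.array([np.cos(np.radians(a0-step*k)),np.sin(np.radians(a0-step*k))]) for k in range(1,n+1)]
for d in np.diff(np.array(pts),axis=0)/.6: print([[round(-d[0],4),round(d[1],4),0],[0,0,0]],end=', ')
E
python3 crank.py 12 10 .042
```

```text
az 221.94678821519406 r 0.044422444173025495 F [0.7 0.1 0.2] t 13.6
[[np.float64(0.0056), np.float64(0.0145), 0], [0, 0, 0]], [[np.float64(0.0059), np.float64(0.0134), 0], [0, 0, 0]], [[np.float64(0.003), np.float64(0.0143), 0], [0, 0, 0]], [[np.float64(-0.0), np.float64(0.0146), 0], [0, 0, 0]], [[np.float64(-0.0031), np.float64(0.0143), 0], [0, 0, 0]], [[np.float64(-0.006), np.float64(0.0134), 0], [0, 0, 0]], [[np.float64(-0.0086), np.float64(0.0118), 0], [0, 0, 0]], [[np.float64(-0.0109), np.float64(0.0098), 0], [0, 0, 0]], [[np.float64(-0.0127), np.float64(0.0073), 0], [0, 0, 0]], [[np.float64(-0.0139), np.float64(0.0045), 0], [0, 0, 0]],
```

>>> move_arm(
  plan=[
    [[0.0056,0.0145,0],[0,0,0]],
    [[0.0059,0.0134,0],[0,0,0]],
    [[0.003,0.0143,0],[0,0,0]],
    [[0,0.0146,0],[0,0,0]],
    [[-0.0031,0.0143,0],[0,0,0]],
    [[-0.006,0.0134,0],[0,0,0]],
  ],
)

```text
t: 14.35
tcp_pos: [0.5164, -0.0867, 0.0947]
tcp_rot: [-0.0, 1.0, 0.001, -0.003]
wrist_force: [-0.4, -2.0, -0.3]
opening: 0.004
```

```bash
python3 crank.py 12 14 .041; python3 - <<'E'
from h import *
from cell import eyes
c=eyes.capture("side");cv2.imwrite("pics/s10z.png",cv2.resize(c['color'][200:310,230:380],None,fx=4,fy=4,interpolation=cv2.INTER_CUBIC))
E
```

```text
az 149.3411703140249 r 0.04367791215431673 F [-0.4 -2.  -0.3] t 14.35
[[np.float64(-0.0124), np.float64(0.0092), 0], [0, 0, 0]], [[np.float64(-0.0107), np.float64(0.0094), 0], [0, 0, 0]], [[np.float64(-0.0125), np.float64(0.007), 0], [0, 0, 0]], [[np.float64(-0.0136), np.float64(0.0043), 0], [0, 0, 0]], [[np.float64(-0.0142), np.float64(0.0013), 0], [0, 0, 0]], [[np.float64(-0.0142), np.float64(-0.0017), 0], [0, 0, 0]], [[np.float64(-0.0135), np.float64(-0.0046), 0], [0, 0, 0]], [[np.float64(-0.0123), np.float64(-0.0073), 0], [0, 0, 0]], [[np.float64(-0.0105), np.float64(-0.0097), 0], [0, 0, 0]], [[np.float64(-0.0083), np.float64(-0.0117), 0], [0, 0, 0]], [[np.float64(-0.0057), np.float64(-0.0131), 0], [0, 0, 0]], [[np.float64(-0.0028), np.float64(-0.014), 0], [0, 0, 0]], [[np.float64(0.0002), np.float64(-0.0143), 0], [0, 0, 0]], [[np.float64(0.0031), np.float64(-0.0139), 0], [0, 0, 0]],
```

View pics/s10z.png

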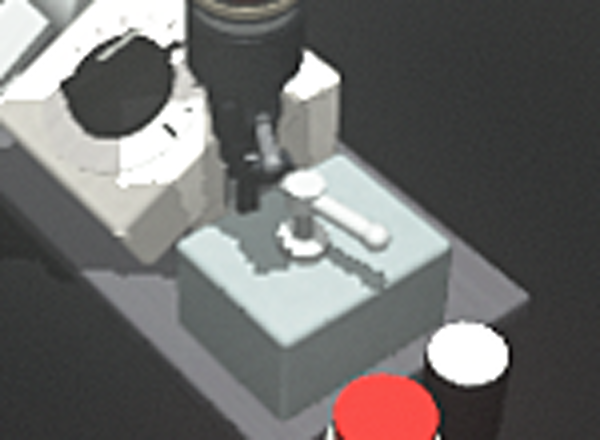

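The bar turns with the finger at about 2 N; in the side crop its free end is at (375,235). Continuing round.

>>> move_arm(
  plan=[
    [[-0.0115,0.0085,0],[0,0,0]],
    [[-0.0107,0.0094,0],[0,0,0]],
    [[-0.0125,0.007,0],[0,0,0]],
    [[-0.0136,0.0043,0],[0,0,0]],
    [[-0.0142,0.0013,0],[0,0,0]],
    [[-0.0142,-0.0017,0],[0,0,0]],
    [[-0.0135,-0.0046,0],[0,0,0]],
    [[-0.0123,-0.0073,0],[0,0,0]],
    [[-0.0105,-0.0097,0],[0,0,0]],
    [[-0.0083,-0.0117,0],[0,0,0]],
  ],
)

```text
t: 15.65
tcp_pos: [0.5906, -0.0906, 0.095]
tcp_rot: [-0.0, 1.0, 0.001, -0.001]
wrist_force: [-1.3, 2.1, 0.1]
opening: -0.001
```

```bash
python3 crank.py 12 12 .041; python3 - <<'E'
from h import *
from cell import eyes
c=eyes.capture("side");cv2.imwrite("pics/s11z.png",cv2.resize(c['color'][200:310,230:380],None,fx=4,fy=4,interpolation=cv2.INTER_CUBIC))
E
```

```text
az 26.691562267810568 r 0.04094320937810068 F [-1.3  2.1  0.1] t 15.65
[[np.float64(-0.0051), np.float64(-0.0133), 0], [0, 0, 0]], [[np.float64(-0.0022), np.float64(-0.0141), 0], [0, 0, 0]], [[np.float64(0.0008), np.float64(-0.0143), 0], [0, 0, 0]], [[np.float64(0.0038), np.float64(-0.0138), 0], [0, 0, 0]], [[np.float64(0.0066), np.float64(-0.0127), 0], [0, 0, 0]], [[np.float64(0.009), np.float64(-0.0111), 0], [0, 0, 0]], [[np.float64(0.0112), np.float64(-0.0089), 0], [0, 0, 0]], [[np.float64(0.0128), np.float64(-0.0064), 0], [0, 0, 0]], [[np.float64(0.0138), np.float64(-0.0036), 0], [0, 0, 0]], [[np.float64(0.0143), np.float64(-0.0007), 0], [0, 0, 0]], [[np.float64(0.0141), np.float64(0.0023), 0], [0, 0, 0]], [[np.float64(0.0133), np.float64(0.0052), 0], [0, 0, 0]],
```

View pics/s11z.png

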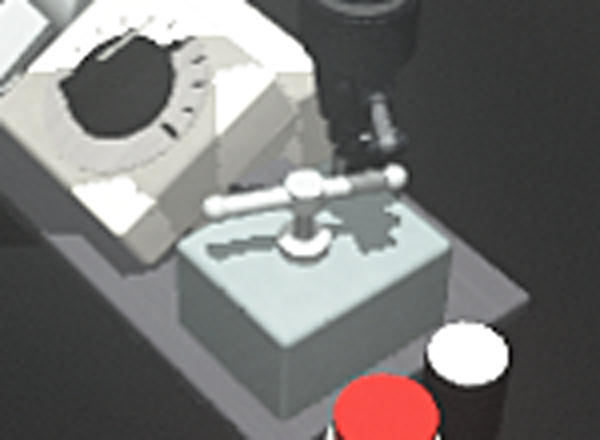

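Half a turn done: the bar lies across from (215,205) to (395,178). Continuing.

>>> move_arm(
  plan=[
    [[-0.0051,-0.0133,0],[0,0,0]],
    [[-0.0022,-0.0141,0],[0,0,0]],
    [[0.0008,-0.0143,0],[0,0,0]],
    [[0.0038,-0.0138,0],[0,0,0]],
    [[0.0066,-0.0127,0],[0,0,0]],
    [[0.009,-0.0111,0],[0,0,0]],
    [[0.0112,-0.0089,0],[0,0,0]],
    [[0.0128,-0.0064,0],[0,0,0]],
    [[0.0138,-0.0036,0],[0,0,0]],
    [[0.0143,-0.0007,0],[0,0,0]],
    [[0,0,0],[0,0,0]],
  ],
)

```text
t: 17.08
tcp_pos: [0.5496, -0.15, 0.0949]
tcp_rot: [-0.0, 1.0, 0.0, -0.003]
wrist_force: [-0.7, 0.0, 0.5]
opening: 0.004
```

```bash
python3 crank.py 6 10 .041; python3 - <<'E'
from h import *
from cell import eyes
c=eyes.capture("side");cv2.imwrite("pics/s12z.png",cv2.resize(c['color'][200:310,230:380],None,fx=4,fy=4,interpolation=cv2.INTER_CUBIC))
E
```

```text
az 263.8394944667839 r 0.04128421920083801 F [-0.7  0.   0.5] t 17.075
[[np.float64(0.007), np.float64(0.0016), 0], [0, 0, 0]], [[np.float64(0.0069), np.float64(0.0019), 0], [0, 0, 0]], [[np.float64(0.0067), np.float64(0.0026), 0], [0, 0, 0]], [[np.float64(0.0064), np.float64(0.0033), 0], [0, 0, 0]], [[np.float64(0.006), np.float64(0.0039), 0], [0, 0, 0]], [[np.float64(0.0055), np.float64(0.0045), 0], [0, 0, 0]], [[np.float64(0.005), np.float64(0.0051), 0], [0, 0, 0]], [[np.float64(0.0045), np.float64(0.0056), 0], [0, 0, 0]], [[np.float64(0.0039), np.float64(0.006), 0], [0, 0, 0]], [[np.float64(0.0032), np.float64(0.0064), 0], [0, 0, 0]],
```

View pics/s12z.png

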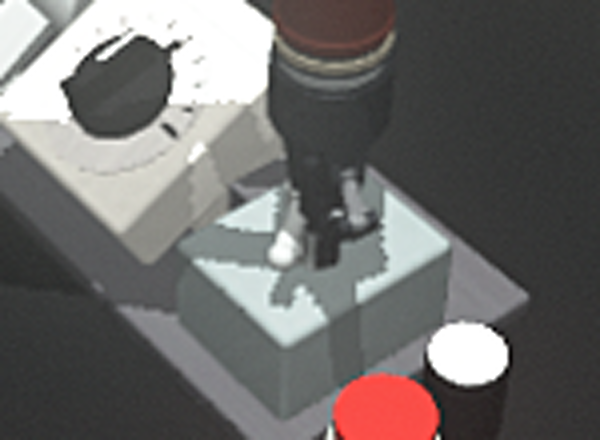

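>>> move_arm(
  plan=[
    [[0.007,0.0016,0],[0,0,0]],
    [[0.0069,0.0019,0],[0,0,0]],
    [[0.0067,0.0026,0],[0,0,0]],
    [[0.0064,0.0033,0],[0,0,0]],
    [[0.006,0.0039,0],[0,0,0]],
    [[0.0055,0.0045,0],[0,0,0]],
    [[0,0,0],[0,0,0]],
  ],
)

```text
t: 18.0
tcp_pos: [0.5297, -0.1412, 0.0957]
tcp_rot: [-0.0, 1.0, -0.002, 0.001]
wrist_force: [6.4, -5.4, -3.1]
opening: -0.004
```

```bash
python3 crank.py 6 6 .041; python3 - <<'E'
from h import *
from cell import eyes
c=eyes.capture("wrist");cv2.imwrite("pics/w13.png",c["color"])
b=[]
E
```

```text
az 232.93615286406904 r 0.040303767270189576 F [ 6.4 -5.4 -3.1] t 18.0
[[np.float64(0.0062), np.float64(0.0037), 0], [0, 0, 0]], [[np.float64(0.005), np.float64(0.0052), 0], [0, 0, 0]], [[np.float64(0.0044), np.float64(0.0056), 0], [0, 0, 0]], [[np.float64(0.0038), np.float64(0.0061), 0], [0, 0, 0]], [[np.float64(0.0031), np.float64(0.0064), 0], [0, 0, 0]], [[np.float64(0.0024), np.float64(0.0067), 0], [0, 0, 0]],
```

View pics/w13.png

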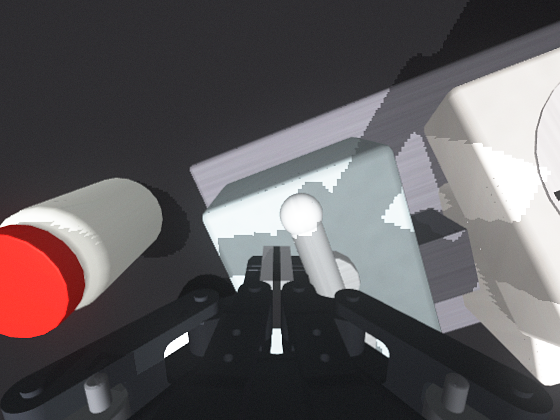

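Force has risen to about 9 N, so the stop is probably reached. Ball at (301,214); checking the bar angle and pushing slightly more.

>>> move_arm(
  plan=[
    [[0.003,0.0045,0],[0,0,0]],
    [[0.002,0.004,0],[0,0,0]],
    [[0,0,0],[0,0,0]],
    [[0,0,0],[0,0,0]],
  ],
)

```text
t: 18.55
tcp_pos: [0.5299, -0.1409, 0.0961]
tcp_rot: [-0.0, 1.0, -0.006, 0.005]
wrist_force: [12.2, -16.2, -11.4]
opening: -0.002
```

```bash
python3 - <<'E'
from h import *
from cell import eyes
R,p,s=cur();print(s['wrist_force'],p)
c=eyes.capture("wrist");cv2.imwrite("pics/w14.png",c["color"]);np.savez("pics/w14.npz",**c)
g=cv2.cvtColor(c['color'],cv2.COLOR_BGR2GRAY)
ci=cv2.HoughCircles(cv2.medianBlur(g[150:260,260:360],3),cv2.HOUGH_GRADIENT,1,50,param1=100,param2=12,minRadius=15,maxRadius=30);print(ci)
for x in (ci[0] if ci is not None else []):
    b=onz(c,260+x[0],150+x[1],.15); d=b[:2]-np.array([.554,-.109]); print(b,np.linalg.norm(d),'s deg',180-(np.degrees(np.arctan2(d[1],d[0]))-np.degrees(YAW))%360+360)
E
```

```text
[ 12.17882176 -16.19583494 -11.39813797] [ 0.52991056 -0.14094467  0.09609997]
[[[38.5 63.5 21.3]]]
[ 0.49697003 -0.1314376   0.15      ] 0.06128509732090126 s deg 359.26464215806584
```

At the stop: the bar reads 359.3°, and the TCP stayed put while the force rose to 23 N. Backing away and lifting.

>>> move_arm(
  plan=[
    [[-0.004,-0.015,0],[0,0,0]],
    [[0,-0.02,0],[0,0,0]],
    [[0,0,-0.05],[0,0,0]],
    [[0,0,-0.08],[0,0,0]],
    [[0,0,-0.08],[0,0,0]],
    [[0.08,0,-0.05],[0,0,0]],
    [[0.08,0,0],[0,0,0]],
    [[0,0,0],[0,0,0]],
    [[0,0,0],[0,0,0]],
  ],
)

```text
t: 19.73
tcp_pos: [0.4313, -0.1549, 0.2509]
tcp_rot: [-0.0, 1.0, 0.001, -0.002]
wrist_force: [0.2, -0.9, -0.0]
opening: -0.001
```

```bash
python3 - <<'E'
from h import *
from cell import eyes
R,p,s=cur();print(s['wrist_force'],p,s['t'])
for n in("wrist","side"):
    c=eyes.capture(n);cv2.imwrite(f"pics/{n}15.png",c["color"]);np.savez(f"pics/{n}15.npz",**c)
E
```

```text
[ 0.23330373 -0.88505299 -0.00815378] [ 0.43130652 -0.15486914  0.25094685] 19.725
```

View pics/wrist15.png

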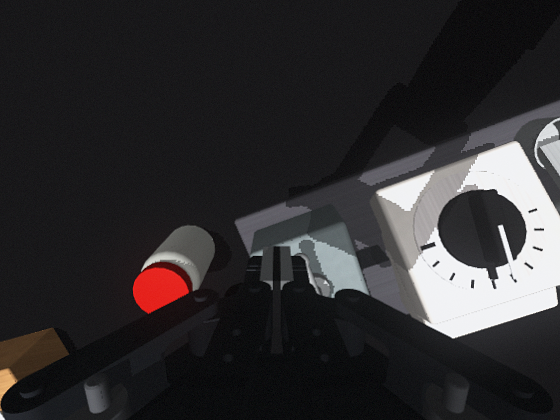

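View pics/side15.png

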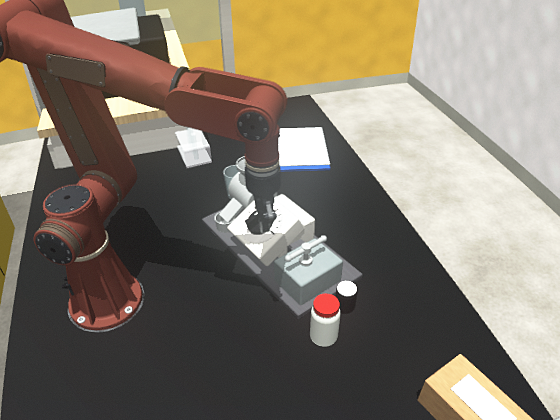

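The dial nose at (492,275) points at tick 4 (495,285). Jar and pot are where they were in the side view, at (325,320) and (346,294). The wrist force is under 1 N, so the arm is clear. Handing in.

```bash
python3 - <<'E'
from h import *
D=dict(np.load('pics/side15.npz'));D0=dict(np.load('pics/side0.npz'))
print('jar/pot region mean abs image diff',np.abs(D['color'][290:350,305:365].astype(int)-D0['color'][290:350,305:365]).mean())
from cell import r
print(r.job_done())
E
```

```text
jar/pot region mean abs image diff 4.104629629629629
the job is handed in; nothing more can be done
None
```

I handed the job in at about 20 s of the 72 s. The dial is at the fourth click and the T-handle screw is tight against its stop; the hand-in gave no verdict.

**What I did:**
- I turned the dial from click 2 clockwise to its stop, where the resisting moment was 0.9 N m. I then turned it back 80° and let go.
- I turned the T-handle almost a full turn with the shut fingers, pushing the bar round, until it stopped moving. The push rose to about 23 N, then I backed off and lifted away.

**Last checks:**
- **Dial:** The camera showed the pointer on tick 4 both after I let go and after the screw was tightened.
- **Screw:** The crossbar measured 359.3° of 360° while still under load, and I did not measure it again after letting go.
- **Jar and pot:** Both look unmoved in the side view; the image difference there is small.
- **Beaker:** I never came near it, but I did not measure it again at the end.
- **Arm:** It ended clear of everything, with under 1 N at the wrist.

**What disagreed:**
- **Fingertips:** They sit about 30–37 mm behind the reported tool point, so my first grasp on the dial closed on air without disturbing anything. I corrected for this from the wrist camera's depth.
- **Scene and side cameras:** They differed by about 1 cm, so I took the fine positions from the wrist camera.

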